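# Count to the third gap of the battery rack and push the battery home

### The arm

A 7-joint arm with a two-finger parallel gripper is mounted at the origin on the work surface. World frame = base frame: x ahead of the robot, y to its left, z up, the work surface at z = 0. Lengths are in m, angles in rad, forces in N, time in s.
With the tool pointing down it reaches from about 0.4 to 0.9 m from the base axis. Payload 5.5 kg.
Tool frame: the origin (TCP) lies midway between the tips of the shut fingers; the grasp point (between the pads) lies 19 mm behind it; z points along the fingers, y is the line along which they close (so a half turn about z gives the same grasp; the last joint's range is limited). The gripper opens to 92 mm and grips with 3 to 60 N. Pads are 19 mm wide; open, the fingers measure 130 mm over their backs; the gripper's body (75 mm by 190 mm) begins 47 mm behind the grasp point.
Start: joints at [-1.042, 0.501, -0.427, 1.55, 0.221, 1.138, -0.21], TCP at [0.171, 0.627, 0.227] pointing down, gripper open.
Joint ranges: [-2.88, 2.88], [-0.31, 2.03], [-1.54, 1.56], [0.2, 2.42], [-1.41, 4.55], [0.19, 2.02], [-2.57, 2.57]. Speed limits (rad/s): [2.57, 2.57, 3.14, 3.14, 3.14, 3.14, 3.14].

### API

Orientations are given as a unit quaternion [w, x, y, z].
In Python, from rig import * gives the robot as it stands.
- The arm moves only by the tool servo_tool, never from a script. Its argument "targets" is a list of rows, each an object with "hand": the opening, from 0 (shut) to 1 (fully open); "linear": the shift along the world's x, y, z in mm, a list of three; "dr": the turn, a rotation vector about the world's x, y, z in rad, a list of three. A call has 1 to 10 rows; each row shifts and turns the commanded pose from where the row before left it; what a row does not reach is not made up. A row lasts 1/12 s, in which the tool goes at most 41.7 mm and 7.16 degrees, less where a joint would pass 70% of its speed; a pose out of reach is approached as far as the arm can. A call with a gripper value outside its range is refused whole. The fingers move at their own pace and stop on an object; the grip force is fixed at half the most. Time passes only in rows, so rows that do not move let the fingers close. It gives the time, the measured TCP pose, the force, the opening and the grip force at its end, in the units of the state.
- read_state(): the state, without advancing time (a new reading comes with each control period).
- capture(name): name is "side" or "top" or "wrist"; returns a dict with "pixels" (384x512x3 uint8, red, green, blue), "fovy" (degrees; the focal length in pixels is half the picture's height over the tangent of half this angle, whatever the lens; pixels are square), "cx", "cy" (the principal point, pixels), "rvec" (rotation vector, rad) and "tvec" (3), from world to camera coordinates, as OpenCV has them. Camera axes: x right, y down, z forward; pixel columns grow to the right and rows downward; lengths in m; the calibration is good to about 2 mm. A picture is of the moment at which its call begins. There is no depth.
- sign_off(): hands the job in; it is judged then, once.
Trained networks look in a picture, given as the dict that the camera call returned (one of the last four; its "shot" number tells which), for a name from the list of things; names that differ only in an ending like _2 or _b are one class to them, and where a whole thing is asked for, a point or a joint stands for the part that bears it (a point fixed in the world has none). Each returns a list of dicts, best first, with "score" (0 to 1); they miss things now and then, are a little off and sometimes report something else, mostly with a low value. They report only what shows in the picture. A call takes as long as a camera call. They do not tell look-alikes from the thing itself.
- spot_in(picture, query): "rect" ([left, top, right, bottom] in pixels, round what is visible of it).
- regions_of(picture, query): "mask" (384x512 bool, what is visible of it) and "rect" ([left, top, right, bottom] in pixels, round what is visible of it).
- mark_of(picture, query): "pixel" ([column, row] in pixels: a listed point, or the origin of a listed thing).
The state is a dict: "time_s": time; "joints": joint angles; "joint_velocities": joint speeds; "joint_torque": joint torques, N m; "position": TCP position; "orientation": TCP orientation; "force": force on the tool from outside, world axes, zero at the start; "moment": the same for the moment, N m; "opening": opening from 0.0 (shut) to 1.0 (fully open); "finger_force": force on a finger pad.
Only numpy, scipy, OpenCV 4.12 (cv2) and the standard library are available. Lean on these libraries where they do the work, as an engineer would, in place of code of your own. Each camera call takes 0.05 s, during which the arm holds its last target. There are 200 camera calls.

### The job

Starting at the end of the grey battery rack beside the red drawer unit, run a fingertip lightly along the top of its label rail, touching the rail at the first, second and third gap in turn (full gaps count too) and going no further. Then push the silver battery flat across the table, lengthwise under the rail, into that third gap until it is fully home against the back wall; do not lift it, leave everything else where it is, and finish clear.

Things in the scene. Friction and masses are not known exactly. Their poses are not given: they have to be found in the camera images.
- rack: Grey plastic battery rack, fixed: 316 mm wide, 60 deep, 34 high, no floor, open to front and top. Origin: on the table at the middle of its front edge; x into the rack, y to its left, z up. Seven dividers 4 mm thick, round-nosed, 52 mm apart, 20 mm high under the rail, 22 mm behind it, make six gaps 48 mm wide, centred at y = +130, +78, +26, -26, -78, -130 mm.
- rack_rail (a point): Middle of the flat, level top of the label rail, which runs along the rack's whole front at x = 0 to 14 mm of the rack; underside 20 mm, top 26 mm above the table. Batteries slide in on the table under it. Axes as the rack.
- rack_back (a point): Middle of the back wall's inner face, 54 mm behind the rack's front edge, 3.5 mm above the table. A battery is home when its leading end rests on this wall; its tail then stands out 12 mm in front of the rail. Axes as the rack.
- label1: Label field of the rail over the mouth of gap 1 (gap 1 is at the rack's left, +y, end; gap 6 at its right, -y, end): 39 mm long along the rail, 14 mm deep, white label on grey, between plain grey rail pieces 13 mm long with the same flat top. Origin: centre of its flat top face, 26 mm above the table; axes as the rack.
- label2: Label field of the rail over the mouth of gap 2 (gap 1 is at the rack's left, +y, end; gap 6 at its right, -y, end): 39 mm long along the rail, 14 mm deep, white label on grey, between plain grey rail pieces 13 mm long with the same flat top. Origin: centre of its flat top face, 26 mm above the table; axes as the rack.
- label3: Label field of the rail over the mouth of gap 3 (gap 1 is at the rack's left, +y, end; gap 6 at its right, -y, end): 39 mm long along the rail, 14 mm deep, white label on grey, between plain grey rail pieces 13 mm long with the same flat top. Origin: centre of its flat top face, 26 mm above the table; axes as the rack.
- label4: Label field of the rail over the mouth of gap 4 (gap 1 is at the rack's left, +y, end; gap 6 at its right, -y, end): 39 mm long along the rail, 14 mm deep, white label on grey, between plain grey rail pieces 13 mm long with the same flat top. Origin: centre of its flat top face, 26 mm above the table; axes as the rack.
- label5: Label field of the rail over the mouth of gap 5 (gap 1 is at the rack's left, +y, end; gap 6 at its right, -y, end): 39 mm long along the rail, 14 mm deep, white label on grey, between plain grey rail pieces 13 mm long with the same flat top. Origin: centre of its flat top face, 26 mm above the table; axes as the rack.
- label6: Label field of the rail over the mouth of gap 6 (gap 1 is at the rack's left, +y, end; gap 6 at its right, -y, end): 39 mm long along the rail, 14 mm deep, white label on grey, between plain grey rail pieces 13 mm long with the same flat top. Origin: centre of its flat top face, 26 mm above the table; axes as the rack.
- battery: The silver phone battery to be pushed, loose, about 40 g, lying flat on the table in front of the rack: 66 mm long (its x), 38 mm wide (its y), 7 mm thick. Origin: centre of its underside; x along its length, pointing roughly at the rack. Either end may go in first. It slides easily.
- drawers: Red plastic drawer unit, loose, 0.5 kg, 133 mm deep, 120 mm wide, 96 mm high. It stands beside one end of the rack, left or right; counting starts at that end. Origin: centre of its underside. Not to be moved.
- case: Black hard plastic roll-out tool case with a grey side latch, loose, 123 mm deep with its tray a little out, 127 mm wide, 39 mm high, beside the other end of the rack. Origin: on the table under the middle of the lidded part. Not to be moved.
- spare_a: Black battery, loose, same size as the silver one, already home in gap 2 of the rack. Origin: centre of its underside. Not to be moved.
- spare_b: Black battery, loose, same size, already home in gap 6. Origin: centre of its underside. Not to be moved.
- cup: Blue suction cup with a pull ring, loose, 54 mm across, 46 mm high, on the table to one side of the silver battery. Origin: centre of its underside. Not to be moved.
- spudger: Steel spudger, loose, 152 mm long (its x), 11 mm wide, 4 mm thick, on the table to the other side of the silver battery. Origin: centre of its underside. Not to be moved.
Things that resemble listed ones, but are neither listed nor needed, are in the scene too. What is shaped like the battery but purple is not meant.

How it is judged:
On the way, in this order (a step that is already met when the one before it is completed fails the run):
1. a fingertip touches the rail at the first gap from the drawer-unit end (((y of drawers in the frame of rack above 0 m and contact force between the fingers and label1 above 0.3 N) or (y of drawers in the frame of rack below 0 m and contact force between the fingers and label6 above 0.3 N))), for 0.05 s.
2. then at the second gap (((y of drawers in the frame of rack above 0 m and contact force between the fingers and label2 above 0.3 N) or (y of drawers in the frame of rack below 0 m and contact force between the fingers and label5 above 0.3 N))), for 0.05 s.
3. then at the third gap (((y of drawers in the frame of rack above 0 m and contact force between the fingers and label3 above 0.3 N) or (y of drawers in the frame of rack below 0 m and contact force between the fingers and label4 above 0.3 N))), for 0.05 s.
4. then the silver battery has entered that third gap (x of battery in the frame of rack above -0.02 m and ((y of drawers in the frame of rack above 0 m and y of battery in the frame of rack between 0.018 and 0.034 m) or (y of drawers in the frame of rack below 0 m and y of battery in the frame of rack between -0.034 and -0.018 m))), for 0.1 s.
At the end, for the whole second after the job is handed in: The silver battery rests flat on the table in the third gap from the drawer-unit end, within 8 mm of the gap's middle line, lengthwise within 0.2 rad, within 4 mm of touching the back wall, at rest (x of battery in the frame of rack between 0.017 and 0.026 m and ((y of drawers in the frame of rack above 0 m and y of battery in the frame of rack between 0.018 and 0.034 m) or (y of drawers in the frame of rack below 0 m and y of battery in the frame of rack between -0.034 and -0.018 m)) and angle between the x axis of battery and the x axis of rack, either way round below 0.2 rad and z of battery in the frame of rack below 0.004 m and angle between battery's own z axis and vertical below 0.08 rad and linear speed of battery below 0.01 m/s).
It fails at once if the fingers touch the rail past the third gap ((y of drawers in the frame of rack above 0 m and (contact force between the fingers and label4 above 0.3 N or contact force between the fingers and label5 above 0.3 N or contact force between the fingers and label6 above 0.3 N)) or (y of drawers in the frame of rack below 0 m and (contact force between the fingers and label3 above 0.3 N or contact force between the fingers and label2 above 0.3 N or contact force between the fingers and label1 above 0.3 N))).
It fails at once if the fingers press the rack harder than 40 N (contact force between the fingers and rack above 40 N).
It fails at once if the silver battery is lifted or tipped up (height (world z) of battery above 0.008 m or angle between battery's own z axis and vertical above 0.25 rad).
It fails at once if another battery is shifted 8 mm, the drawer unit or tool case 10 mm, the suction cup or spudger 15 mm (distance of any of spare_a, spare_b from where it was at the start of the episode above 0.008 m or distance of any of drawers, case from where it was at the start of the episode above 0.01 m or distance of any of cup, spudger from where it was at the start of the episode above 0.015 m).
It also fails if it takes over 72 s, if anything falls off the work surface, if the arm or the gripper's body presses on something with over 40 N, if the wrist force passes 120 N, or if a joint passes its speed limit or range.

## Working session

There is one attempt and no reset: what is moved stays moved. The work goes in short steps, Python scripts to look and compute and a tool call to move; the robot and the scene stay as the last step left them, time stands still between calls to the robot, and variables do not carry over. Pictures are saved under pics/ and viewed, at most 10 in all, crops included, and the job is handed in when it is done.

Besides the shell and the picture viewer there is one more tool, called after ">>>" in YAML: its name, and indented under it one key for each argument. servo_tool: Moves the arm, as the interface text tells. Its arguments: {"type":"object","properties":{"targets":{"type":"array"}},"required":["targets"]}

```bash
ls; mkdir -p pics
cat > h.py <<'E'
from rig import *
import numpy as np, cv2
def K(p):
    f=p["pixels"].shape[0]/2/np.tan(np.radians(p["fovy"])/2)
    return np.array([[f,0,p["cx"]],[0,f,p["cy"]],[0,0,1.]])
def ray(p,uv,z):
    R=cv2.Rodrigues(np.array(p["rvec"],float))[0]; c=-R.T@np.array(p["tvec"],float)
    d=R.T@np.linalg.inv(K(p))@np.array([uv[0],uv[1],1.])
    return c+d*(z-c[2])/d[2]
def proj(p,X):
    return cv2.projectPoints(np.array(X,float).reshape(-1,3),np.array(p["rvec"],float),np.array(p["tvec"],float),K(p),None)[0].reshape(-1,2)
def save(p,n): cv2.imwrite("pics/"+n,p["pixels"][...,::-1])
E
python3 - <<'E'
from h import *
s=read_state();print({k:np.round(v,3) for k,v in s.items()})
a=capture("top");b=capture("side")
for q,z in [("rack",0),("rack_rail",.026),("rack_back",.0035),("label1",.026),("battery",0),("drawers",0),("case",0),("spare_a",0),("cup",0),("spudger",0)]:
  for n,p in (("top",a),("side",b)):
    print(q,n,[(np.round(m["pixel"]).tolist(),round(m["score"],2),np.round(ray(p,m["pixel"],z)[:2],3).tolist()) for m in mark_of(p,q)[:6]])
cv2.imwrite("pics/a.png",np.hstack([a["pixels"]])[...,::-1]); save(b,"b.png")
E
```

```text
pics
{'time_s': np.float64(0.0), 'joints': array([-1.042,  0.502, -0.427,  1.551,  0.221,  1.138, -0.21 ]), 'joint_velocities': array([-0.001, -0.003,  0.   ,  0.   , -0.001,  0.003, -0.   ]), 'joint_torque': array([ 1.0000e-03, -5.6659e+01, -5.8160e+00, -2.7909e+01, -6.9000e-02,
        3.1000e-02,  0.0000e+00]), 'position': array([0.171, 0.626, 0.226]), 'orientation': array([-0.   ,  0.132,  0.991, -0.001]), 'force': array([ 0.035, -0.259, -0.053]), 'moment': array([ 0.004, -0.046, -0.04 ]), 'finger_force': np.float64(0.0), 'opening': np.float64(1.001)}
rack top [([287.0, 192.0], 0.67, [0.611, -0.046])]
rack side [([267.0, 225.0], 0.75, [0.61, -0.048]), ([226.0, 212.0], 0.55, [0.526, 0.01])]
rack_rail top [([289.0, 190.0], 0.7, [0.613, -0.05])]
rack_rail side [([268.0, 218.0], 0.96, [0.61, -0.056]), ([294.0, 222.0], 0.5, [0.663, -0.079]), ([274.0, 255.0], 0.41, [0.596, -0.163])]
rack_back top [([290.0, 171.0], 0.85, [0.663, -0.054])]
rack_back side [([296.0, 222.0], 0.79, [0.676, -0.057]), ([227.0, 218.0], 0.26, [0.527, -0.011])]
label1 top [([373.0, 274.0], 0.65, [0.423, -0.239]),
[... 587 characters left out ...]
.622, -0.046])]
drawers top [([395.0, 189.0], 0.73, [0.624, -0.307])]
drawers side [([308.0, 320.0], 0.75, [0.625, -0.309]), ([274.0, 240.0], 0.55, [0.614, -0.099])]
case top [([180.0, 147.0], 0.93, [0.718, 0.212]), ([256.0, 179.0], 0.15, [0.642, 0.027])]
case side [([283.0, 152.0], 0.57, [0.716, 0.212])]
spare_a top [([340.0, 197.0], 0.76, [0.602, -0.174]), ([254.0, 177.0], 0.55, [0.648, 0.032])]
spare_a side [([275.0, 200.0], 0.64, [0.648, 0.028]), ([277.0, 270.0], 0.47, [0.599, -0.18])]
cup top [([372.0, 277.0], 0.85, [0.416, -0.246])]
cup side [([193.0, 311.0], 0.83, [0.421, -0.245])]
spudger top [([182.0, 223.0], 0.77, [0.535, 0.2])]
spudger side [([216.0, 168.0], 0.46, [0.531, 0.182])]
```

View pics/a.png

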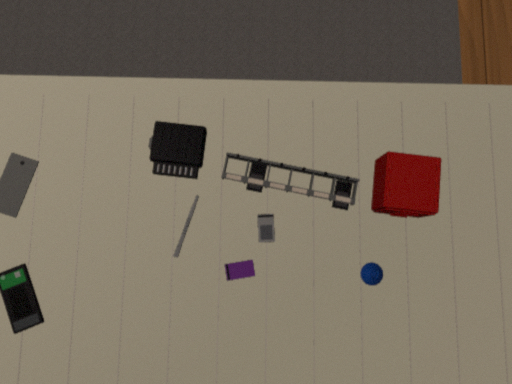

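View pics/b.png

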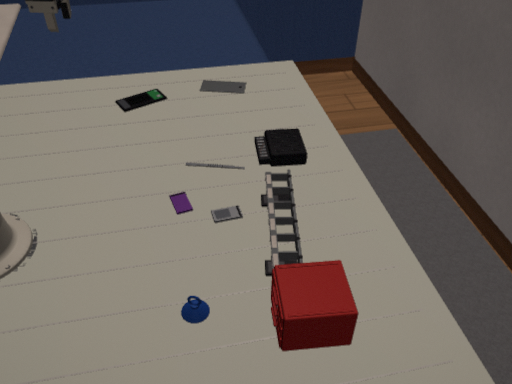

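The top picture shows the drawers at (407,184), on the rack's right (−y) end. Counting therefore runs label6, 5, 4, and the target is gap 4. There are two battery shapes: silver at (266,228) and purple at (240,270). Silver fits the description. I'll move over the rack and confirm with the wrist camera.

>>> servo_tool:
  targets:
    - {"hand": 0, "linear": [28, -33, 5], "dr": [0, 0, -0.12]}
    - {"hand": 0, "linear": [28, -33, 5], "dr": [0, 0, -0.12]}
    - {"hand": 0, "linear": [28, -33, 5], "dr": [0, 0, -0.12]}
    - {"hand": 0, "linear": [28, -33, 5], "dr": [0, 0, -0.12]}
    - {"hand": 0, "linear": [28, -33, 5], "dr": [0, 0, -0.12]}
    - {"hand": 0, "linear": [28, -33, 5], "dr": [0, 0, -0.12]}
    - {"hand": 0, "linear": [28, -33, 5], "dr": [0, 0, -0.12]}
    - {"hand": 0, "linear": [28, -33, 5], "dr": [0, 0, -0.12]}
    - {"hand": 0, "linear": [28, -33, 5], "dr": [0, 0, -0.12]}
    - {"hand": 0, "linear": [28, -33, 5], "dr": [0, 0, -0.12]}

```text
time_s: 1.93
position: [0.4395, 0.3099, 0.2752]
orientation: [0.0, 0.671, 0.741, 0.0]
force: [0.6, -0.0, 0.1]
opening: 0.321
finger_force: 0.0
```

>>> servo_tool:
  targets:
    - {"hand": 0, "linear": [3, -36, 0], "dr": [0, 0, -0.028]}
    - {"hand": 0, "linear": [3, -36, 0], "dr": [0, 0, -0.028]}
    - {"hand": 0, "linear": [3, -36, 0], "dr": [0, 0, -0.028]}
    - {"hand": 0, "linear": [3, -36, 0], "dr": [0, 0, -0.028]}
    - {"hand": 0, "linear": [3, -36, 0], "dr": [0, 0, -0.028]}
    - {"hand": 0, "linear": [3, -36, 0], "dr": [0, 0, -0.028]}
    - {"hand": 0, "linear": [3, -36, 0], "dr": [0, 0, -0.028]}
    - {"hand": 0, "linear": [3, -36, 0], "dr": [0, 0, -0.028]}
    - {"hand": 0, "linear": [3, -36, 0], "dr": [0, 0, -0.028]}
    - {"hand": 0, "linear": [0, 0, 0], "dr": [0, 0, -0.028]}

```text
time_s: 2.77
position: [0.4656, -0.0206, 0.2751]
orientation: [0.002, 0.77, 0.638, -0.0]
force: [-0.2, 0.2, -0.3]
opening: 0.003
finger_force: 0.0
```

Run:
```python
from h import *
s=read_state();print({k:np.round(s[k],3) for k in("position","orientation","joints","time_s")})
a=capture("wrist")
for q,z in [("rack",0),("rack_rail",.026),("label1",.026),("battery",0),("drawers",0),("spare_a",0)]:
    print(q,[(np.round(m["pixel"]).tolist(),round(m["score"],2),np.round(ray(a,m["pixel"],z)[:2],3).tolist()) for m in mark_of(a,q)[:6]])
cv2.imwrite("pics/w.png",cv2.resize(a["pixels"],(800,600),interpolation=2)[...,::-1])
import pickle;pickle.dump(a,open("w.pkl","wb"))
```

```text
{'position': array([ 0.466, -0.021,  0.275]), 'orientation': array([ 0.002,  0.77 ,  0.638, -0.   ]), 'joints': array([-0.211,  0.084,  0.207,  1.955, -0.016,  1.103, -0.183]), 'time_s': np.float64(2.767)}
rack [([353.0, 157.0], 0.95, [0.614, -0.044])]
rack_rail [([360.0, 165.0], 0.95, [0.616, -0.052]), ([273.0, 2.0], 0.47, [0.522, 0.182]), ([369.0, 296.0], 0.16, [0.613, -0.289])]
label1 [([370.0, 111.0], 0.91, [0.636, 0.023]), ([355.0, 208.0], 0.81, [0.602, -0.12]), ([359.0, 176.0], 0.79, [0.612, -0.07]), ([372.0, 70.0], 0.75, [0.642, 0.077]), ([365.0, 143.0], 0.63, [0.625, -0.021]), ([356.0, 239.0], 0.42, [0.599, -0.174])]
battery [([223.0, 110.0], 0.83, [0.427, 0.064]), ([293.0, 138.0], 0.57, [0.524, 0.003]), ([356.0, 179.0], 0.42, [0.616, -0.081])]
drawers [([368.0, 295.0], 0.95, [0.62, -0.309])]
spare_a [([370.0, 106.0], 0.96, [0.646, 0.029]), ([358.0, 234.0], 0.57, [0.61, -0.18])]
```

View pics/w.png

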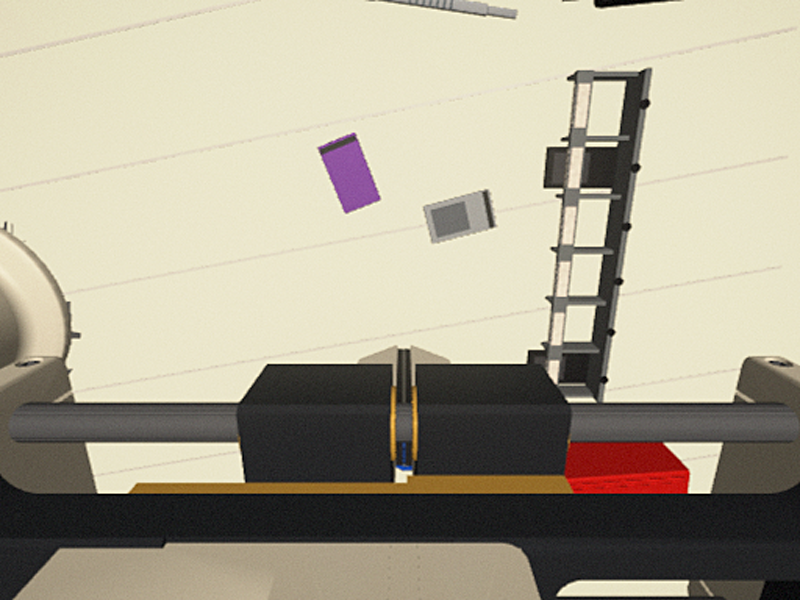

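The wrist picture (800 px wide) shows silver with a grey pad at (460,216) and purple at (350,173). Silver is the one meant. Next I'll fit the rack and battery poses.

```bash
cat > fit.py <<'E'
from h import *
from scipy.optimize import least_squares
W=lambda th,X:np.array([th[0]+np.cos(th[2])*X[0]-np.sin(th[2])*X[1],th[1]+np.sin(th[2])*X[0]+np.cos(th[2])*X[1],X[2]])
ps=[capture(n) for n in("wrist","top","side")]
L=[(.007,y,.026) for y in(.13,.078,.026,-.026,-.078,-.13)]
g=np.array([.612,-.047,-.18]); obs=[]
for p in ps:
  for q,X in(("rack",(0,0,0)),("rack_rail",(.007,0,.026)),("rack_back",(.054,0,.0035))):
    m=mark_of(p,q)
    if m:obs.append((p,m[0]["pixel"],X))
  for m in mark_of(p,"label1"):
    w=ray(p,m["pixel"],.026); d=[np.linalg.norm(W(g,X)-w) for X in L]
    if min(d)<.015:obs.append((p,m["pixel"],L[int(np.argmin(d))]))
f=lambda t:np.concatenate([(ray(p,u,X[2])-W(t,X))[:2] for p,u,X in obs])*1000
r=least_squares(f,g,loss="soft_l1",f_scale=3)
t=r.x;print("rack",t.round(4));print(f(t).reshape(-1,2).round(1).tolist())
# silver battery: quad fit in wrist and top
for p in ps[:2]:
  for m in regions_of(p,"battery")[:4]:
    c=cv2.findContours(m["mask"].astype(np.uint8),0,2)[0]; c=max(c,key=cv2.contourArea).reshape(-1,2)
    w=np.array([ray(p,u,.007)[:2] for u in c],np.float32)*1000
    print("bat",p["shot"],round(m["score"],2),p["pixels"][m["mask"]].mean(0).round(),cv2.minAreaRect(w))
p=ps[0];im=cv2.resize(p["pixels"],None,fx=4,fy=4,interpolation=2)
for a in [[(0,.158,.026),(0,-.158,.026),(.014,-.158,.026),(.014,.158,.026)],[(.054,.158,.034),(.054,-.158,.034),(.06,-.158,.034),(.06,.158,.034)]]+[[(0,y,.02),(.054,y,.022)] for y in np.arange(-3,4)*.052]:
  q=(proj(p,[W(t,X) for X in a])*4+2).astype(int); cv2.polylines(im,[q],len(a)>2,(255,0,0),1,16)
cv2.imwrite("pics/o.png",cv2.resize(im[120:1070,1020:1720],(442,600),interpolation=3)[...,::-1])
E
python3 fit.py
```

```text
rack [ 0.611  -0.0462 -0.1648]
[[-1.9, 2.2], [0.0, -5.2], [-1.0, 3.1], [0.2, -1.6], [5.2, -4.3], [-2.4, 0.3], [-7.3, 0.4], [0.9, -6.0], [3.4, -1.3], [-1.1, 6.9], [4.0, -13.1], [3.7, 2.9], [-7.6, -5.0], [-1.1, 2.2], [0.9, -1.0], [6.0, 1.1], [-0.3, -6.1], [4.3, -2.1], [-6.9, -2.4], [-6.8, -0.8], [2.4, 1.7], [1.4, 3.6], [-2.6, 10.2], [-0.8, -0.3], [-2.9, 4.5], [12.1, 6.6]]
bat 4 0.76 [143. 140. 132.] ((526.1746826171875, 2.4696903228759766), (65.85809326171875, 39.1164436340332), 3.6502959728240967)
bat 4 0.73 [138.  83. 151.] ((428.986328125, 62.57544708251953), (36.25536346435547, 66.3357925415039), 8.436004638671875)
bat 4 0.16 [209. 198. 177.] ((618.9561157226562, -80.55204010009766), (36.81413650512695, 14.750214576721191), 80.1494369506836)
bat 5 0.46 [128. 116. 101.] ((644.5809326171875, 82.83058166503906), (39.70616912841797, 17.929134368896484), 79.44881439208984)
```

View pics/o.png

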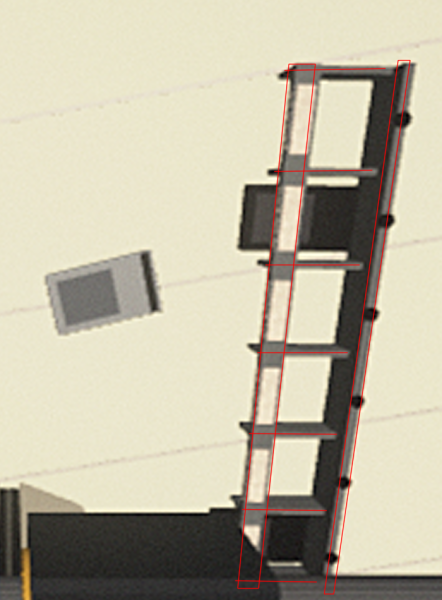

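The rack overlay fits well: origin ≈ (0.611, −0.046), yaw ≈ −0.17. The silver battery is at (0.526, 0.0025), yaw +0.064, measured 66×39 mm. Now to the first label (label6) at (0.5955, −0.175).

>>> servo_tool:
  targets:
    - {"hand": 0, "linear": [15, -18, -15], "dr": [0, 0, 0.014]}
    - {"hand": 0, "linear": [15, -18, -20], "dr": [0, 0, 0]}
    - {"hand": 0, "linear": [15, -18, -20], "dr": [0, 0, 0]}
    - {"hand": 0, "linear": [15, -18, -25], "dr": [0, 0, 0]}
    - {"hand": 0, "linear": [15, -18, -25], "dr": [0, 0, 0]}
    - {"hand": 0, "linear": [15, -18, -25], "dr": [0, 0, 0]}
    - {"hand": 0, "linear": [15, -18, -25], "dr": [0, 0, 0]}
    - {"hand": 0, "linear": [15, -18, -25], "dr": [0, 0, 0]}
    - {"hand": 0, "linear": [0, 0, -20], "dr": [0, 0, 0]}
    - {"hand": 0, "linear": [0, 0, 0], "dr": [0, 0, 0]}

```text
time_s: 4.8
position: [0.5824, -0.1572, 0.0698]
orientation: [-0.003, 0.762, 0.647, -0.003]
force: [-1.9, 0.8, -0.3]
opening: 0.009
finger_force: 0.0
```

```bash
cat > st.py <<'E'
from h import *
s=read_state();p=np.array(s["position"]);q=s["orientation"];t=(.611,-.046,-.173)
R=np.array([[np.cos(t[2]),np.sin(t[2])],[-np.sin(t[2]),np.cos(t[2])]])
print(p.round(4),"rack",(R@(p[:2]-t[:2])*1000).round(1),"q",np.round(q,3),"yaw_y",round(float(np.arctan2(q[2]**2-q[1]**2,2*q[1]*q[2])),3),"F",np.round(s["force"],1),"j",np.round(s["joints"],2),"t",s["time_s"])
E
python3 st.py
```

```text
[ 0.5824 -0.1572  0.0698] rack [  -9.  -114.5] q [-0.003  0.762  0.647 -0.003] yaw_y -0.163 F [-1.9  0.8 -0.3] j [ 0.04  0.59  0.23  1.8  -0.18  0.79  0.2 ] t 4.8
```

>>> servo_tool:
  targets:
    - {"hand": 0, "linear": [7, -9, -8], "dr": [0, 0, -0.008]}
    - {"hand": 0, "linear": [6, -9, -8], "dr": [0, 0, 0]}
    - {"hand": 0, "linear": [0, 0, -8], "dr": [0, 0, 0]}
    - {"hand": 0, "linear": [0, 0, -8], "dr": [0, 0, 0]}
    - {"hand": 0, "linear": [0, 0, -4], "dr": [0, 0, 0]}
    - {"hand": 0, "linear": [0, 0, 0], "dr": [0, 0, 0]}

```text
time_s: 5.3
position: [0.5975, -0.1735, 0.0376]
orientation: [-0.001, 0.764, 0.645, -0.0]
force: [0.9, 1.0, -0.5]
opening: 0.006
finger_force: 0.0
```

```bash
python3 st.py
```

```text
[ 0.5975 -0.1735  0.0376] rack [   8.7 -127.9] q [-0.001  0.764  0.645 -0.   ] yaw_y -0.168 F [ 0.9  1.  -0.5] j [ 0.08  0.66  0.22  1.76 -0.2   0.75  0.23] t 5.3
```

>>> servo_tool:
  targets:
    - {"hand": 0, "linear": [-1, -1, -3], "dr": [0, 0, 0]}
    - {"hand": 0, "linear": [-1, -1, -2], "dr": [0, 0, 0]}
    - {"hand": 0, "linear": [0, 0, -1], "dr": [0, 0, 0]}
    - {"hand": 0, "linear": [0, 0, -1], "dr": [0, 0, 0]}
    - {"hand": 0, "linear": [0, 0, 0], "dr": [0, 0, 0]}
    - {"hand": 0, "linear": [0, 0, 0], "dr": [0, 0, 0]}

```text
time_s: 5.8
position: [0.5966, -0.1764, 0.0317]
orientation: [0.0, 0.764, 0.645, 0.0]
force: [-0.2, 0.1, 0.6]
opening: 0.007
finger_force: 0.0
```

>>> servo_tool:
  targets:
    - {"hand": 0, "linear": [0, 0, -2], "dr": [0, 0, 0]}
    - {"hand": 0, "linear": [0, 0, -2], "dr": [0, 0, 0]}
    - {"hand": 0, "linear": [0, 0, 0], "dr": [0, 0, 0]}
    - {"hand": 0, "linear": [0, 0, 0], "dr": [0, 0, 0]}

```text
time_s: 6.13
position: [0.5963, -0.1763, 0.0273]
orientation: [-0.0, 0.764, 0.645, -0.0]
force: [-0.1, -0.6, -0.1]
opening: 0.002
finger_force: 0.0
```

>>> servo_tool:
  targets:
    - {"hand": 0, "linear": [0, 0, -1], "dr": [0, 0, 0]}
    - {"hand": 0, "linear": [0, 0, 0], "dr": [0, 0, 0]}
    - {"hand": 0, "linear": [0, 0, 0], "dr": [0, 0, 0]}

```text
time_s: 6.38
position: [0.5965, -0.1765, 0.0265]
orientation: [-0.0, 0.764, 0.645, 0.0]
force: [0.3, -0.2, -0.4]
opening: 0.003
finger_force: 0.0
```

>>> servo_tool:
  targets:
    - {"hand": 0, "linear": [0, 0, -1], "dr": [0, 0, 0]}
    - {"hand": 0, "linear": [0, 0, 0], "dr": [0, 0, 0]}
    - {"hand": 0, "linear": [0, 0, 0], "dr": [0, 0, 0]}

```text
time_s: 6.63
position: [0.5966, -0.1765, 0.0264]
orientation: [-0.0, 0.764, 0.645, 0.0]
force: [-2.5, 0.7, 6.3]
opening: 0.002
finger_force: 3.1
```

>>> servo_tool:
  targets:
    - {"hand": 0, "linear": [0, 0, -0.5], "dr": [0, 0, 0]}
    - {"hand": 0, "linear": [0, 0, 0], "dr": [0, 0, 0]}
    - {"hand": 0, "linear": [0, 0, 0], "dr": [0, 0, 0]}

```text
time_s: 6.88
position: [0.5966, -0.1765, 0.0263]
orientation: [-0.0, 0.764, 0.645, 0.0]
force: [-3.4, 0.5, 9.1]
opening: 0.004
finger_force: 4.8
```

>>> servo_tool:
  targets:
    - {"hand": 0, "linear": [1.1, 6.4, 0], "dr": [0, 0, 0]}
    - {"hand": 0, "linear": [1.1, 6.4, 0], "dr": [0, 0, 0]}
    - {"hand": 0, "linear": [1.1, 6.4, 0], "dr": [0, 0, 0]}
    - {"hand": 0, "linear": [1.1, 6.4, 0], "dr": [0, 0, 0]}
    - {"hand": 0, "linear": [1.1, 6.4, 0], "dr": [0, 0, 0]}
    - {"hand": 0, "linear": [1.1, 6.4, 0], "dr": [0, 0, 0]}
    - {"hand": 0, "linear": [1.1, 6.4, 0], "dr": [0, 0, 0]}
    - {"hand": 0, "linear": [1.1, 6.4, 0], "dr": [0, 0, 0]}
    - {"hand": 0, "linear": [0, 0, 0], "dr": [0, 0, 0]}

```text
time_s: 7.63
position: [0.6068, -0.1258, 0.0264]
orientation: [0.001, 0.764, 0.645, 0.001]
force: [0.2, -0.0, 5.5]
opening: 0.006
finger_force: 2.7
```

```bash
python3 st.py
```

```text
[ 0.6068 -0.1258  0.0264] rack [  9.6 -79.4] q [0.001 0.764 0.645 0.001] yaw_y -0.169 F [ 0.2 -0.   5.5] j [ 0.    0.67  0.22  1.77 -0.2   0.72  0.15] t 7.6333
```

Still in light contact at label5. I'll slide on to label4, pressing 0.4 mm lower and drifting slightly toward rack −x.

>>> servo_tool:
  targets:
    - {"hand": 0, "linear": [0.8, 6.4, -0.2], "dr": [0, 0, 0]}
    - {"hand": 0, "linear": [0.8, 6.4, -0.2], "dr": [0, 0, 0]}
    - {"hand": 0, "linear": [0.8, 6.4, 0], "dr": [0, 0, 0]}
    - {"hand": 0, "linear": [0.8, 6.4, 0], "dr": [0, 0, 0]}
    - {"hand": 0, "linear": [0.8, 6.4, 0], "dr": [0, 0, 0]}
    - {"hand": 0, "linear": [0.8, 6.4, 0], "dr": [0, 0, 0]}
    - {"hand": 0, "linear": [0.8, 6.4, 0], "dr": [0, 0, 0]}
    - {"hand": 0, "linear": [0.8, 4, 0], "dr": [0, 0, 0]}
    - {"hand": 0, "linear": [0, 0, 0], "dr": [0, 0, 0]}

```text
time_s: 8.38
position: [0.6135, -0.0782, 0.0264]
orientation: [0.002, 0.764, 0.645, 0.001]
force: [-0.2, -3.0, 7.6]
opening: 0.004
finger_force: 3.6
```

```bash
python3 st.py
```

```text
[ 0.6135 -0.0782  0.0264] rack [  8.  -31.3] q [0.002 0.764 0.645 0.001] yaw_y -0.17 F [-0.2 -3.   7.6] j [-0.08  0.67  0.22  1.78 -0.2   0.71  0.08] t 8.3833
```

Touches are done at labels 6, 5 and 4. I'll lift, then go to the battery's +y side, rack (−92, 82), with the fingers a little open as a wide straight pusher.

>>> servo_tool:
  targets:
    - {"hand": 0, "linear": [0, 0, 20], "dr": [0, 0, 0]}
    - {"hand": 0, "linear": [0, 0, 25], "dr": [0, 0, 0]}
    - {"hand": 0.2, "linear": [-13, 21, 10], "dr": [0, 0, 0]}
    - {"hand": 0.2, "linear": [-13, 21, 0], "dr": [0, 0, 0]}
    - {"hand": 0.2, "linear": [-13, 21, 0], "dr": [0, 0, 0]}
    - {"hand": 0.2, "linear": [-13, 21, 0], "dr": [0, 0, 0]}
    - {"hand": 0.2, "linear": [-13, 21, 0], "dr": [0, 0, 0]}
    - {"hand": 0.2, "linear": [-13, 21, 0], "dr": [0, 0, 0]}
    - {"hand": 0.2, "linear": [0, 0, 0], "dr": [0, 0, 0]}
    - {"hand": 0.2, "linear": [0, 0, 0], "dr": [0, 0, 0]}

```text
time_s: 9.22
position: [0.5331, 0.0514, 0.0797]
orientation: [-0.0, 0.763, 0.646, 0.0]
force: [0.4, -1.3, -0.3]
opening: 0.201
finger_force: 0.0
```

```bash
python3 st.py
```

```text
[0.5331 0.0514 0.0797] rack [-93.5  82.5] q [-0.     0.763  0.646  0.   ] yaw_y -0.166 F [ 0.4 -1.3 -0.3] j [-0.33  0.47  0.23  1.97 -0.16  0.72 -0.17] t 9.2167
```

>>> servo_tool:
  targets:
    - {"hand": 0.2, "linear": [0, 0, -15], "dr": [0, 0, -0.006]}
    - {"hand": 0.2, "linear": [0, 0, -20], "dr": [0, 0, 0]}
    - {"hand": 0.2, "linear": [0, 0, -15], "dr": [0, 0, 0]}
    - {"hand": 0.2, "linear": [0, 0, -10], "dr": [0, 0, 0]}
    - {"hand": 0.2, "linear": [0, 0, -8], "dr": [0, 0, 0]}
    - {"hand": 0.2, "linear": [0, 0, -5], "dr": [0, 0, 0]}
    - {"hand": 0.2, "linear": [0, 0, -2], "dr": [0, 0, 0]}
    - {"hand": 0.2, "linear": [0, 0, 0], "dr": [0, 0, 0]}
    - {"hand": 0.2, "linear": [0, 0, 0], "dr": [0, 0, 0]}

```text
time_s: 9.97
position: [0.5342, 0.0495, 0.0051]
orientation: [0.0, 0.766, 0.643, 0.0]
force: [0.6, 0.0, 0.5]
opening: 0.204
finger_force: 0.0
```

```bash
python3 st.py
python3 - <<'E'
from h import *
a=capture("wrist");b=capture("top")
cv2.imwrite("pics/d.png",cv2.resize(a["pixels"][60:300,150:410],(650,600),interpolation=2)[...,::-1])
E
```

```text
[0.5342 0.0495 0.0051] rack [-92.1  80.8] q [0.    0.766 0.643 0.   ] yaw_y -0.175 F [0.6 0.  0.5] j [-0.3   0.6   0.19  1.99 -0.2   0.57 -0.14] t 9.9667
```

View pics/d.png

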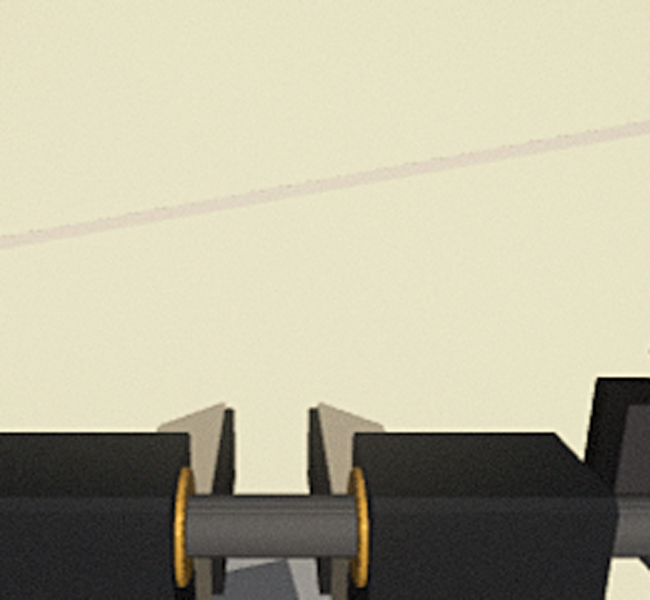

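The picture shows the fingertips taper (about 20 mm gap at (270,440)), with the battery hidden below. I'll widen the contact to 0.45 and push along rack −y.

>>> servo_tool:
  targets:
    - {"hand": 0.45, "linear": [0, 0, -1.5], "dr": [0, 0, 0]}
    - {"hand": 0.45, "linear": [0, 0, 0], "dr": [0, 0, 0]}
    - {"hand": 0.45, "linear": [0, 0, 0], "dr": [0, 0, 0]}
    - {"hand": 0.45, "linear": [-1, -5.9, 0], "dr": [0, 0, 0]}
    - {"hand": 0.45, "linear": [-1, -5.9, 0], "dr": [0, 0, 0]}
    - {"hand": 0.45, "linear": [-1, -5.9, 0], "dr": [0, 0, 0]}
    - {"hand": 0.45, "linear": [-1, -5.9, 0], "dr": [0, 0, 0]}
    - {"hand": 0.45, "linear": [-1, -5.9, 0], "dr": [0, 0, 0]}
    - {"hand": 0.45, "linear": [-1, -5.9, 0], "dr": [0, 0, 0]}
    - {"hand": 0.45, "linear": [-1, -5.9, 0], "dr": [0, 0, 0]}

```text
time_s: 10.9
position: [0.5266, 0.0075, 0.0032]
orientation: [-0.0, 0.766, 0.642, 0.0]
force: [0.5, 0.8, 0.1]
opening: 0.45
finger_force: 0.2
```

>>> servo_tool:
  targets:
    - {"hand": 0.45, "linear": [-1, -4, 0], "dr": [0, 0, 0]}
    - {"hand": 0.45, "linear": [-0.7, -4, 0], "dr": [0, 0, 0]}
    - {"hand": 0.45, "linear": [-0.7, -4, 0], "dr": [0, 0, 0]}
    - {"hand": 0.45, "linear": [-0.7, -4, 0], "dr": [0, 0, 0]}
    - {"hand": 0.45, "linear": [-0.7, -4, 0], "dr": [0, 0, 0]}
    - {"hand": 0.45, "linear": [-0.7, -4, 0], "dr": [0, 0, 0]}
    - {"hand": 0.45, "linear": [0, 0, 0], "dr": [0, 0, 0]}

```text
time_s: 11.48
position: [0.522, -0.0169, 0.0031]
orientation: [0.0, 0.767, 0.642, -0.0]
force: [-0.4, 0.2, -0.5]
opening: 0.451
finger_force: 0.0
```

```bash
python3 st.py
cat > bat.py <<'E'
from h import *
t=(.611,-.046,-.173);c,s=np.cos(t[2]),np.sin(t[2])
for n in("wrist","top","side"):
  p=capture(n)
  for m in regions_of(p,"battery")[:5]:
    k=cv2.findContours(m["mask"].astype(np.uint8),0,2)[0]; k=max(k,key=cv2.contourArea).reshape(-1,2)
    w=np.array([ray(p,u,.007)[:2] for u in k]); d=w-t[:2]
    r=np.stack([c*d[:,0]+s*d[:,1],-s*d[:,0]+c*d[:,1]],1)*1000
    R=cv2.minAreaRect(r.astype(np.float32))
    print(n,round(m["score"],2),p["pixels"][m["mask"]].mean(0).round(),"rack-frame rect",np.round(R[0],1),np.round(R[1],1),round(R[2],1),"bounds",r.min(0).round(),r.max(0).round())
E
python3 bat.py
```

```text
[ 0.522  -0.0169  0.0031] rack [-92.7  13.3] q [ 0.     0.767  0.642 -0.   ] yaw_y -0.176 F [-0.4  0.2 -0.5] j [-0.17  0.59  0.19  2.02 -0.2   0.55 -0.02] t 11.4833
wrist 0.85 [121. 118. 115.] rack-frame rect [-95.2 -26.5] [62.3 19.1] 1.3 bounds [-126.  -36.] [-64. -17.]
wrist 0.59 [115.  56. 133.] rack-frame rect [-197.3   75.6] [41.8 66.3] 20.5 bounds [-227.   39.] [-168.  112.]
wrist 0.51 [177. 168. 150.] rack-frame rect [20.4 20. ] [39.8 20.7] 89.1 bounds [10.  0.] [31. 40.]
top 0.56 [79. 41. 85.] rack-frame rect [-200.1   80.3] [37.7 57.8] 20.0 bounds [-226.   57.] [-175.  112.]
top 0.45 [116. 104.  92.] rack-frame rect [   8.2 -132.9] [39.  15.5] 89.4 bounds [   0. -152.] [  16. -114.]
side 0.97 [95. 92. 92.] rack-frame rect [-95.4 -21.8] [40.4 64.2] 88.3 bounds [-127.  -43.] [-63.  -1.]
side 0.8 [83. 49. 93.] rack-frame rect [-197.7   69.1] [38.8 71.5] 21.1 bounds [-223.   31.] [-169.  101.]
side 0.72 [55. 48. 47.] rack-frame rect [  -6.1 -135. ] [42.5 14.2] 86.5 bounds [ -14. -156.] [   1. -114.]
```

>>> servo_tool:
  targets:
    - {"hand": 0.45, "linear": [2, 10, 0], "dr": [0, 0, 0]}
    - {"hand": 0.45, "linear": [2, 10, 20], "dr": [0, 0, 0]}
    - {"hand": 0, "linear": [-10, 0, 30], "dr": [0, 0, 0]}
    - {"hand": 0, "linear": [-10, -10, 35], "dr": [0, 0, 0]}
    - {"hand": 0, "linear": [-10, -20, 35], "dr": [0, 0, 0]}
    - {"hand": 0, "linear": [0, -30, 35], "dr": [0, 0, 0]}
    - {"hand": 0, "linear": [0, -35, 0], "dr": [0, 0, 0]}
    - {"hand": 0, "linear": [0, -35, 0], "dr": [0, 0, 0]}
    - {"hand": 0, "linear": [0, 0, 0], "dr": [0, 0, 0]}
    - {"hand": 0, "linear": [0, 0, 0], "dr": [0, 0, 0]}

```text
time_s: 12.62
position: [0.4962, -0.1246, 0.1552]
orientation: [0.0, 0.768, 0.641, 0.0]
force: [-0.4, 0.7, -0.4]
opening: 0.006
finger_force: 0.0
```

```bash
python3 st.py; python3 bat.py
python3 - <<'E'
from h import *
a=capture("wrist")
cv2.imwrite("pics/e.png",cv2.resize(a["pixels"],(800,600),interpolation=2)[...,::-1])
E
```

```text
[ 0.4962 -0.1246  0.1552] rack [-99.5 -97.2] q [0.    0.768 0.641 0.   ] yaw_y -0.179 F [-0.4  0.7 -0.4] j [-0.07  0.32  0.31  1.98 -0.13  0.86  0.13] t 12.6167
wrist 0.72 [149. 146. 139.] rack-frame rect [-95.7 -16.6] [38.7 67.7] 89.6 bounds [-129.  -36.] [-62.   3.]
wrist 0.69 [138.  77. 155.] rack-frame rect [-194.4   65.6] [39. 49.] 20.3 bounds [-220.   38.] [-168.   82.]
top 0.97 [78. 38. 86.] rack-frame rect [-198.    76.6] [36.2 64.3] 20.0 bounds [-223.   42.] [-171.  109.]
top 0.85 [81. 77. 75.] rack-frame rect [-96.6 -14.9] [37.5 64.5] 89.6 bounds [-129.  -34.] [-64.   4.]
side 0.82 [93. 90. 91.] rack-frame rect [-96.4 -21.8] [40.4 61.9] 88.3 bounds [-127.  -42.] [-65.  -1.]
side 0.57 [84. 44. 97.] rack-frame rect [-196.4   68.2] [35.9 68.4] 19.9 bounds [-221.   34.] [-172.  104.]
```

View pics/e.png

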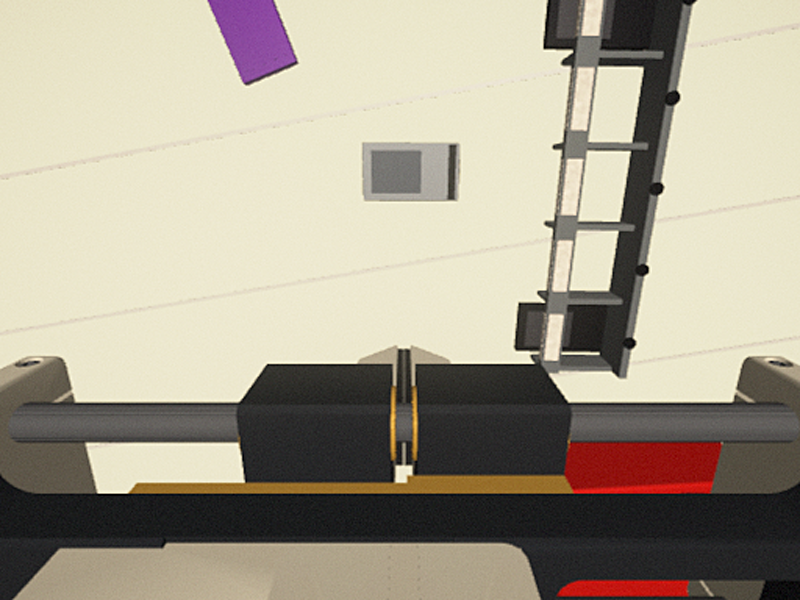

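The picture shows the silver battery aligned at (410,172), with gap 4 between the dividers at rows 146 and 226. It needs about 9.5 mm more toward −y. I'll go back to the +y side and finish the sideways push.

>>> servo_tool:
  targets:
    - {"hand": 0.45, "linear": [3.3, 15.5, 0], "dr": [0, 0, 0.006]}
    - {"hand": 0.45, "linear": [3.3, 15.5, 0], "dr": [0, 0, 0]}
    - {"hand": 0.45, "linear": [3.3, 15.5, 0], "dr": [0, 0, 0]}
    - {"hand": 0.45, "linear": [3.3, 15.5, 0], "dr": [0, 0, 0]}
    - {"hand": 0.45, "linear": [3.3, 15.5, -15], "dr": [0, 0, 0]}
    - {"hand": 0.45, "linear": [3.3, 15.5, -25], "dr": [0, 0, 0]}
    - {"hand": 0.45, "linear": [3.3, 15.5, -30], "dr": [0, 0, 0]}
    - {"hand": 0.45, "linear": [3.3, 15.5, -30], "dr": [0, 0, 0]}
    - {"hand": 0.45, "linear": [0, 0, 0], "dr": [0, 0, 0]}
    - {"hand": 0.45, "linear": [0, 0, 0], "dr": [0, 0, 0]}

```text
time_s: 13.8
position: [0.5209, 0.0025, 0.0531]
orientation: [-0.001, 0.763, 0.646, -0.002]
force: [-0.6, -0.2, -0.4]
opening: 0.448
finger_force: 0.0
```

```bash
python3 st.py
```

```text
[0.5209 0.0025 0.0531] rack [-97.1  32.2] q [-0.001  0.763  0.646 -0.002] yaw_y -0.166 F [-0.6 -0.2 -0.4] j [-0.24  0.5   0.22  2.01 -0.17  0.65 -0.07] t 13.8
```

>>> servo_tool:
  targets:
    - {"hand": 0.45, "linear": [0, 0, -15], "dr": [0, 0, -0.007]}
    - {"hand": 0.45, "linear": [0, 0, -15], "dr": [0, 0, 0]}
    - {"hand": 0.45, "linear": [0, 0, -10], "dr": [0, 0, 0]}
    - {"hand": 0.45, "linear": [0, 0, -6], "dr": [0, 0, 0]}
    - {"hand": 0.45, "linear": [0, 0, -3], "dr": [0, 0, 0]}
    - {"hand": 0.45, "linear": [0, 0, 0], "dr": [0, 0, 0]}
    - {"hand": 0.45, "linear": [0, 0, 0], "dr": [0, 0, 0]}

```text
time_s: 14.38
position: [0.5231, 0.0008, 0.0064]
orientation: [0.0, 0.767, 0.642, 0.0]
force: [-0.6, -0.4, 0.6]
opening: 0.452
finger_force: 0.0
```

```bash
python3 st.py
```

```text
[0.5231 0.0008 0.0064] rack [-94.6  31. ] q [0.    0.767 0.642 0.   ] yaw_y -0.176 F [-0.6 -0.4  0.6] j [-0.21  0.58  0.2   2.02 -0.21  0.56 -0.05] t 14.3833
```

>>> servo_tool:
  targets:
    - {"hand": 0.45, "linear": [-0.7, -4, -3], "dr": [0, 0, 0]}
    - {"hand": 0.45, "linear": [-0.7, -4, 0], "dr": [0, 0, 0]}
    - {"hand": 0.45, "linear": [-0.7, -4, 0], "dr": [0, 0, 0]}
    - {"hand": 0.45, "linear": [-0.7, -4, 0], "dr": [0, 0, 0]}
    - {"hand": 0.45, "linear": [-0.6, -4, 0], "dr": [0, 0, 0]}
    - {"hand": 0.45, "linear": [-0.6, -3, 0], "dr": [0, 0, 0]}
    - {"hand": 0.45, "linear": [-0.6, -3, 0], "dr": [0, 0, 0]}
    - {"hand": 0.45, "linear": [0, -0.6, 0], "dr": [0, 0, 0]}
    - {"hand": 0.45, "linear": [0, 0, 0], "dr": [0, 0, 0]}
    - {"hand": 0.45, "linear": [0, 0, 0], "dr": [0, 0, 0]}

```text
time_s: 15.22
position: [0.5179, -0.0254, 0.0028]
orientation: [-0.0, 0.767, 0.642, -0.0]
force: [-0.7, -0.3, -0.6]
opening: 0.451
finger_force: 0.0
```

```bash
python3 st.py
```

```text
[ 0.5179 -0.0254  0.0028] rack [-95.2   4.2] q [-0.     0.767  0.642 -0.   ] yaw_y -0.176 F [-0.7 -0.3 -0.6] j [-0.16  0.59  0.19  2.03 -0.21  0.54  0.  ] t 15.2167
```

>>> servo_tool:
  targets:
    - {"hand": 0.45, "linear": [1, 6, 0], "dr": [0, 0, 0]}
    - {"hand": 0.45, "linear": [1, 6, 0], "dr": [0, 0, 0]}
    - {"hand": 0.45, "linear": [0, 0, 20], "dr": [0, 0, 0]}
    - {"hand": 0.15, "linear": [0, 0, 30], "dr": [0, 0, 0.11]}
    - {"hand": 0.15, "linear": [-10, -6, 30], "dr": [0, 0, 0.121]}
    - {"hand": 0.15, "linear": [-11, -5, 0], "dr": [0, 0, 0.121]}
    - {"hand": 0.15, "linear": [-11, -5, 0], "dr": [0, 0, 0.121]}
    - {"hand": 0.15, "linear": [-11, -5, 0], "dr": [0, 0, 0.121]}
    - {"hand": 0.15, "linear": [-11, -5, 0], "dr": [0, 0, 0.121]}
    - {"hand": 0.15, "linear": [-10, -6, 0], "dr": [0, 0, 0.121]}

```text
time_s: 16.05
position: [0.4555, -0.0445, 0.0829]
orientation: [-0.0, 0.436, 0.9, 0.0]
force: [-0.3, -0.5, -0.1]
opening: 0.152
finger_force: 0.0
```

>>> servo_tool:
  targets:
    - {"hand": 0.15, "linear": [0, 0, 0], "dr": [0, 0, 0.121]}
    - {"hand": 0.15, "linear": [0, 0, 0], "dr": [0, 0, 0.121]}
    - {"hand": 0.15, "linear": [0, 0, 0], "dr": [0, 0, 0.121]}
    - {"hand": 0.15, "linear": [0, 0, 0], "dr": [0, 0, 0.121]}
    - {"hand": 0.15, "linear": [0, 0, 0], "dr": [0, 0, 0.121]}
    - {"hand": 0.15, "linear": [0, 0, 0], "dr": [0, 0, 0.121]}
    - {"hand": 0.15, "linear": [0, 0, 0], "dr": [0, 0, 0]}
    - {"hand": 0.15, "linear": [0, 0, 0], "dr": [0, 0, 0]}

```text
time_s: 16.72
position: [0.4561, -0.0448, 0.0828]
orientation: [-0.0, 0.094, 0.996, 0.0]
force: [0.6, 0.3, -0.5]
opening: 0.152
finger_force: 0.0
```

```bash
python3 st.py; python3 bat.py
```

```text
[ 0.4561 -0.0448  0.0828] rack [-152.8  -25.5] q [-0.     0.094  0.996  0.   ] yaw_y 1.383 F [ 0.6  0.3 -0.5] j [ 0.14  0.35 -0.12  2.14  0.07  0.65  1.36] t 16.7167
wrist 0.79 [141.  77. 156.] rack-frame rect [-199.1   75.2] [39.2 67.8] 20.2 bounds [-227.   38.] [-170.  112.]
top 0.69 [83. 79. 76.] rack-frame rect [-80.9 -24.7] [34.2 38. ] 1.3 bounds [-98. -43.] [-64.  -6.]
top 0.53 [78. 43. 83.] rack-frame rect [-198.9   76.9] [38.4 64.3] 19.6 bounds [-226.   41.] [-180.  111.]
side 0.88 [94. 91. 90.] rack-frame rect [-96.4 -32.3] [43.  65.6] 88.8 bounds [-129.  -53.] [-63. -10.]
```

>>> servo_tool:
  targets:
    - {"hand": 0.15, "linear": [0, 0, -15], "dr": [0, 0, 0.014]}
    - {"hand": 0.15, "linear": [0, 0, -20], "dr": [0, 0, 0]}
    - {"hand": 0.15, "linear": [0, 0, -20], "dr": [0, 0, 0]}
    - {"hand": 0.15, "linear": [0, 0, -12], "dr": [0, 0, 0]}
    - {"hand": 0.15, "linear": [0, 0, -8], "dr": [0, 0, 0]}
    - {"hand": 0.15, "linear": [0, 0, -4], "dr": [0, 0, 0]}
    - {"hand": 0.15, "linear": [0, 0, 0], "dr": [0, 0, 0]}
    - {"hand": 0.15, "linear": [0, 0, 0], "dr": [0, 0, 0]}

```text
time_s: 17.68
position: [0.4563, -0.0455, 0.0041]
orientation: [0.0, 0.085, 0.996, -0.0]
force: [-0.5, -0.2, 0.2]
opening: 0.151
finger_force: 0.0
```

```bash
python3 st.py
```

```text
[ 0.4563 -0.0455  0.0041] rack [-152.4  -26.1] q [ 0.     0.085  0.996 -0.   ] yaw_y 1.4 F [-0.5 -0.2  0.2] j [ 0.12  0.51 -0.1   2.16  0.1   0.47  1.35] t 17.6833
```

>>> servo_tool:
  targets:
    - {"hand": 0.15, "linear": [5.9, -1, 0], "dr": [0, 0, 0]}
    - {"hand": 0.15, "linear": [5.9, -1, 0], "dr": [0, 0, 0]}
    - {"hand": 0.15, "linear": [5.9, -1, 0], "dr": [0, 0, 0]}
    - {"hand": 0.15, "linear": [5.9, -1, 0], "dr": [0, 0, 0]}
    - {"hand": 0.15, "linear": [5.9, -1, 0], "dr": [0, 0, 0]}
    - {"hand": 0.15, "linear": [5.9, -1.1, 0], "dr": [0, 0, 0]}
    - {"hand": 0.15, "linear": [5.9, -1.1, 0], "dr": [0, 0, 0]}
    - {"hand": 0.15, "linear": [5.9, -1.1, 0], "dr": [0, 0, 0]}
    - {"hand": 0.15, "linear": [5.9, -1, 0], "dr": [0, 0, 0]}
    - {"hand": 0.15, "linear": [4, -0.7, 0], "dr": [0, 0, 0]}

```text
time_s: 18.52
position: [0.514, -0.0556, 0.0038]
orientation: [0.0, 0.085, 0.996, 0.0]
force: [-0.1, 0.1, -0.0]
opening: 0.15
finger_force: 0.2
```

```bash
python3 st.py; python3 bat.py
python3 - <<'E'
from h import *
a=capture("top");b=capture("side");
A=a["pixels"][140:260,190:370];B=b["pixels"][150:270,160:340]
cv2.imwrite("pics/f.png",cv2.resize(np.vstack([A,B]),(450,600),interpolation=2)[...,::-1])
E
```

```text
[ 0.514  -0.0556  0.0038] rack [-93.8 -26.2] q [0.    0.085 0.996 0.   ] yaw_y 1.4 F [-0.1  0.1 -0. ] j [ 0.14  0.58 -0.1   2.03  0.1   0.54  1.37] t 18.5167
wrist 0.83 [84. 83. 85.] rack-frame rect [-53.2 -25.5] [19.6 25. ] 0.1 bounds [-63. -38.] [-43. -13.]
wrist 0.83 [126.  59. 145.] rack-frame rect [-197.8   72.5] [38.7 64.6] 20.0 bounds [-224.   36.] [-170.  107.]
top 0.83 [79. 41. 86.] rack-frame rect [-198.9   77. ] [37.7 66.1] 20.0 bounds [-226.   42.] [-171.  112.]
side 0.68 [84. 47. 96.] rack-frame rect [-196.5   70.3] [39.6 71.9] 19.9 bounds [-221.   34.] [-172.  108.]
side 0.59 [98. 94. 94.] rack-frame rect [-35.3 -32.9] [39.9 39.3] 88.3 bounds [-55. -53.] [-16. -12.]
```

View pics/f.png

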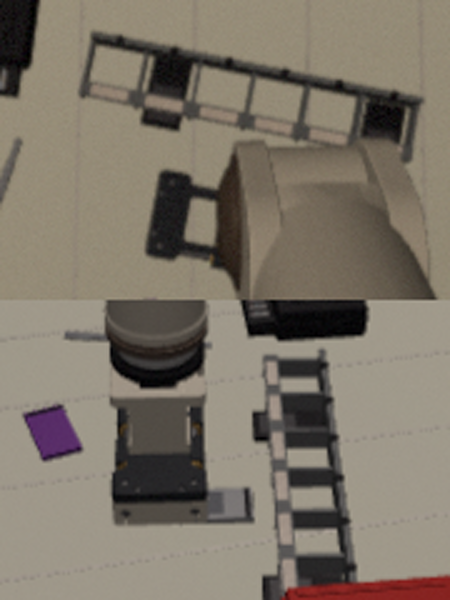

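The lower half shows the battery at (230,504), straight and facing gap 4 (dividers at rows ~475 and ~540). Continuing.

>>> servo_tool:
  targets:
    - {"hand": 0.15, "linear": [5.9, -1, 0], "dr": [0, 0, 0]}
    - {"hand": 0.15, "linear": [5.9, -1, 0], "dr": [0, 0, 0]}
    - {"hand": 0.15, "linear": [5.9, -1, 0], "dr": [0, 0, 0]}
    - {"hand": 0.15, "linear": [5.9, -1, 0], "dr": [0, 0, 0]}
    - {"hand": 0.15, "linear": [5.9, -1, 0], "dr": [0, 0, 0]}
    - {"hand": 0.15, "linear": [5.9, -1.1, 0], "dr": [0, 0, 0]}
    - {"hand": 0.15, "linear": [5.9, -1.1, 0], "dr": [0, 0, 0]}
    - {"hand": 0.15, "linear": [5.9, -1.1, 0], "dr": [0, 0, 0]}
    - {"hand": 0.15, "linear": [4, -0.7, 0], "dr": [0, 0, 0]}
    - {"hand": 0.15, "linear": [3, -0.5, 0], "dr": [0, 0, 0]}

```text
time_s: 19.75
position: [0.568, -0.0651, 0.0037]
orientation: [0.0, 0.085, 0.996, 0.0]
force: [-0.4, 0.6, 0.5]
opening: 0.151
finger_force: 0.3
```

>>> servo_tool:
  targets:
    - {"hand": 0.15, "linear": [2, -0.3, 0], "dr": [0, 0, 0]}
    - {"hand": 0.15, "linear": [2, -0.4, 0], "dr": [0, 0, 0]}
    - {"hand": 0.15, "linear": [2, -0.3, 0], "dr": [0, 0, 0]}
    - {"hand": 0.15, "linear": [0, 0, 0], "dr": [0, 0, 0]}

```text
time_s: 20.08
position: [0.5737, -0.066, 0.0038]
orientation: [0.0, 0.085, 0.996, 0.0]
force: [0.4, 0.1, -0.7]
opening: 0.144
finger_force: 0.0
```

```bash
python3 st.py
```

```text
[ 0.5737 -0.066   0.0038] rack [-33.3 -26.1] q [0.    0.085 0.996 0.   ] yaw_y 1.4 F [ 0.4  0.1 -0.7] j [ 0.14  0.65 -0.1   1.88  0.1   0.62  1.38] t 20.0833
```

Ten mm to go; small steps until the force rises.

>>> servo_tool:
  targets:
    - {"hand": 0.15, "linear": [2, -0.3, 0], "dr": [0, 0, 0]}
    - {"hand": 0.15, "linear": [2, -0.4, 0], "dr": [0, 0, 0]}
    - {"hand": 0.15, "linear": [2, -0.3, 0], "dr": [0, 0, 0]}
    - {"hand": 0.15, "linear": [1, -0.2, 0], "dr": [0, 0, 0]}
    - {"hand": 0.15, "linear": [1, -0.2, 0], "dr": [0, 0, 0]}
    - {"hand": 0.15, "linear": [0, 0, 0], "dr": [0, 0, 0]}

```text
time_s: 20.58
position: [0.5816, -0.0674, 0.0038]
orientation: [0.0, 0.085, 0.996, 0.0]
force: [-0.2, 0.3, 0.2]
opening: 0.152
finger_force: 0.0
```

>>> servo_tool:
  targets:
    - {"hand": 0.15, "linear": [1, -0.2, 0], "dr": [0, 0, 0]}
    - {"hand": 0.15, "linear": [0, 0, 0], "dr": [0, 0, 0]}
    - {"hand": 0.15, "linear": [0, 0, 0], "dr": [0, 0, 0]}

```text
time_s: 20.83
position: [0.5824, -0.0676, 0.0038]
orientation: [0.0, 0.085, 0.996, 0.0]
force: [0.0, 0.6, -0.4]
opening: 0.152
finger_force: 0.0
```

>>> servo_tool:
  targets:
    - {"hand": 0.15, "linear": [1, -0.2, 0], "dr": [0, 0, 0]}
    - {"hand": 0.15, "linear": [0, 0, 0], "dr": [0, 0, 0]}
    - {"hand": 0.15, "linear": [0, 0, 0], "dr": [0, 0, 0]}

```text
time_s: 21.08
position: [0.5834, -0.0678, 0.0038]
orientation: [0.0, 0.085, 0.996, 0.0]
force: [0.9, 0.4, 0.7]
opening: 0.149
finger_force: 0.0
```

>>> servo_tool:
  targets:
    - {"hand": 0.15, "linear": [1, -0.2, 0], "dr": [0, 0, 0]}
    - {"hand": 0.15, "linear": [0, 0, 0], "dr": [0, 0, 0]}
    - {"hand": 0.15, "linear": [0, 0, 0], "dr": [0, 0, 0]}

```text
time_s: 21.33
position: [0.5844, -0.068, 0.0038]
orientation: [0.0, 0.085, 0.996, 0.0]
force: [0.1, 0.6, -0.6]
opening: 0.15
finger_force: 0.0
```

>>> servo_tool:
  targets:
    - {"hand": 0.15, "linear": [0.7, -0.1, 0], "dr": [0, 0, 0]}
    - {"hand": 0.15, "linear": [0, 0, 0], "dr": [0, 0, 0]}
    - {"hand": 0.15, "linear": [0, 0, 0], "dr": [0, 0, 0]}

```text
time_s: 21.58
position: [0.5848, -0.068, 0.0037]
orientation: [-0.0, 0.085, 0.996, 0.0]
force: [-0.9, -0.3, -0.7]
opening: 0.151
finger_force: 0.3
```

```bash
python3 st.py; python3 bat.py
```

```text
[ 0.5848 -0.068   0.0037] rack [-22.  -26.2] q [-0.     0.085  0.996  0.   ] yaw_y 1.4 F [-0.9 -0.3 -0.7] j [ 0.14  0.66 -0.1   1.85  0.1   0.64  1.39] t 21.5833
wrist 0.53 [94. 92. 87.] rack-frame rect [-12.4 -25.3] [ 4.3 12.7] 0.1 bounds [-15. -32.] [-10. -19.]
top 0.9 [77. 38. 86.] rack-frame rect [-199.1   76.4] [35.7 63.8] 19.5 bounds [-223.   44.] [-174.  109.]
side 0.74 [85. 49. 95.] rack-frame rect [-196.4   69.5] [40.8 73.3] 20.5 bounds [-223.   31.] [-169.  104.]
side 0.49 [102.  98.  98.] rack-frame rect [ 40.7 -24.6] [25.  25.1] 88.2 bounds [ 28. -37.] [ 53. -12.]
```

>>> servo_tool:
  targets:
    - {"hand": 0.15, "linear": [0.8, -0.1, 0], "dr": [0, 0, 0]}
    - {"hand": 0.15, "linear": [0, 0, 0], "dr": [0, 0, 0]}
    - {"hand": 0.15, "linear": [0, 0, 0], "dr": [0, 0, 0]}

```text
time_s: 22.13
position: [0.585, -0.068, 0.0037]
orientation: [-0.001, 0.085, 0.996, 0.0]
force: [-3.7, 1.2, 2.2]
opening: 0.149
finger_force: 1.7
```

>>> servo_tool:
  targets:
    - {"hand": 0.15, "linear": [0.8, -0.1, 0], "dr": [0, 0, 0]}
    - {"hand": 0.15, "linear": [0, 0, 0], "dr": [0, 0, 0]}
    - {"hand": 0.15, "linear": [0, 0, 0], "dr": [0, 0, 0]}

```text
time_s: 22.38
position: [0.5851, -0.068, 0.0035]
orientation: [-0.001, 0.085, 0.996, 0.0]
force: [-5.1, 0.6, 4.3]
opening: 0.15
finger_force: 2.8
```

The tail stopped at the expected place (TCP 10 mm behind a 12 mm tail) and the force rose to 5 N, so the battery is home. Backing off and lifting clear.

>>> servo_tool:
  targets:
    - {"hand": 0.15, "linear": [-3, 0.5, 0], "dr": [0, 0, 0]}
    - {"hand": 0.15, "linear": [-6, 1, 0], "dr": [0, 0, 0]}
    - {"hand": 0.15, "linear": [-12, 2, 0], "dr": [0, 0, 0]}
    - {"hand": 0.15, "linear": [-12, 2, 10], "dr": [0, 0, 0]}
    - {"hand": 0.15, "linear": [-12, 2, 25], "dr": [0, 0, 0]}
    - {"hand": 0.15, "linear": [-12, 2, 35], "dr": [0, 0, 0]}
    - {"hand": 0.15, "linear": [-12, 2, 35], "dr": [0, 0, 0]}
    - {"hand": 0.15, "linear": [-12, 2, 35], "dr": [0, 0, 0]}
    - {"hand": 0.15, "linear": [-12, 2, 35], "dr": [0, 0, 0]}
    - {"hand": 0.15, "linear": [0, 0, 0], "dr": [0, 0, 0]}

```text
time_s: 23.22
position: [0.4964, -0.0528, 0.1855]
orientation: [0.006, 0.085, 0.996, -0.0]
force: [0.9, 0.5, -1.4]
opening: 0.152
finger_force: 0.0
```

```bash
python3 st.py; python3 bat.py
python3 - <<'E'
from h import *
a=capture("wrist");b=capture("side")
A=cv2.resize(a["pixels"],(512,384));B=cv2.resize(b["pixels"][160:280,240:320],(256,384),interpolation=2)
cv2.imwrite("pics/g.png",np.hstack([A,B])[...,::-1])
E
```

```text
[ 0.4964 -0.0528  0.1855] rack [-111.7  -26.4] q [ 0.006  0.085  0.996 -0.   ] yaw_y 1.4 F [ 0.9  0.5 -1.4] j [ 0.17  0.25 -0.14  1.98  0.04  0.9   1.41] t 23.2167
wrist 0.96 [146.  86. 160.] rack-frame rect [-198.6   75.3] [38.6 68.1] 19.8 bounds [-227.   38.] [-171.  112.]
wrist 0.86 [110. 108. 106.] rack-frame rect [ -3.7 -25.2] [20.  28.9] 0.1 bounds [-14. -40.] [  6. -11.]
wrist 0.61 [67. 66. 62.] rack-frame rect [ 69.6 -25. ] [29.2 54.1] 0.1 bounds [ 55. -52.] [84.  2.]
wrist 0.45 [150. 147. 140.] rack-frame rect [-123.2  215.5] [ 11.6 146.9] 82.5 bounds [-196.  202.] [-51. 230.]
top 0.82 [82. 78. 75.] rack-frame rect [ 34.9 -24.9] [36.9 37.9] 0.7 bounds [ 17. -44.] [53. -6.]
top 0.79 [77. 37. 86.] rack-frame rect [-198.4   76.2] [36.1 65.1] 20.5 bounds [-223.   43.] [-171.  110.]
side 0.79 [81. 46. 93.] rack-frame rect [-196.6   69.6] [38.8 73.2] 20.9 bounds [-224.   31.] [-169.  108.]
side 0.72 [96. 93. 92.] rack-frame rect [ 36.3 -22.9] [28.2 41. ] 88.3 bounds [ 16. -37.] [57. -8.]
```

View pics/g.png

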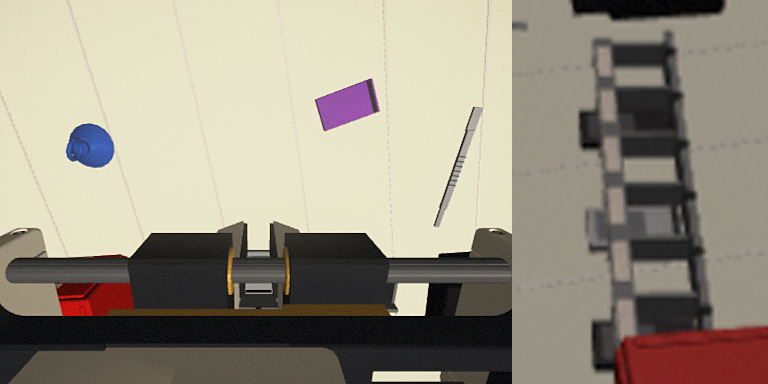

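The right half shows the silver battery in gap 4 at (640,225), straight, its tail standing out like the spares'. Top view: leading end at x = 53, y = −25. Everything else is in place and the arm is clear.

```bash
python3 -c "
from rig import *
print(sign_off())"
```

```text
the job is handed in; nothing more can be done
None
```

I ran the fingertip along the rail at the first, second and third gap from the drawer end, pushed the silver battery home in that third gap (gap 4), and handed the job in with the arm clear; the hand-in returned no verdict.

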